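Light-meter check of the cameras in for repair

ROBOT

A 6-joint arm with a two-finger parallel gripper is mounted at the origin on the work surface. World frame = base frame: x ahead of the robot, y to its left, z up, the work surface at z = 0. Lengths are in m, angles in degrees, forces in N, time in s.
With the tool pointing down it reaches from about 0.35 to 0.875 m from the base axis. Payload 4.2 kg.
Tool frame: the origin (TCP) lies at the centre of the arm's flange, where the gripper is bolted on; the fingertips stand 182 mm ahead of it and the grasp point (between the pads) lies 164 mm ahead of it (r.nose_length is the distance from the TCP to the fingertips, in m); z points along the fingers, y is the line along which they close (so a half turn about z gives the same grasp; the last joint's range is limited). The gripper opens to 87 mm and grips with 3 to 60 N. Pads are 19 mm wide; open, the fingers measure 117 mm over their backs; the gripper's body (75 mm by 190 mm) begins 51 mm behind the grasp point.
Start: joints at [-60.756, 22.042, 0.453, 0, -68.411, -14.817], TCP at [0.156, -0.605, 0.405] pointing down, gripper open.
Joint ranges: [-179.83, 179.83], [-69.29, 118.12], [-61.27, 80.66], [-181.25, 117.63], [-171.15, -9.14], [-177.46, 177.46]. Speed limits (degrees/s): [159.86, 159.86, 180, 180, 180, 180].

INTERFACE

Orientations are given as a 3x3 rotation matrix whose columns are the frame's x, y, z axes.
In Python, from station import r, vision gives the robot as it stands. The module is installed in compiled form; this text tells all that it offers.
- The arm moves only by the shell command python3 -m creep 'ROWS'. ROWS is JSON, a list of rows, each a list of 7 numbers: the opening, from -1 (shut) to 1 (fully open), then the shift along the tool's x, y, z in mm, then the turn, a rotation vector about the tool's x, y, z in degrees. A call has 1 to 8 rows; each row is the pose to reach, as a shift and turn from the pose commanded when the call began, along the tool's axes at that moment; what a row does not reach only later rows make up. A row lasts 1/12 s, in which the tool goes at most 41.7 mm and 7.16 degrees, less where a joint would pass 70% of its speed; a pose out of reach is approached as far as the arm can. A call with a gripper value outside its range is refused whole. The fingers move at their own pace and stop on an object; the grip force is fixed at half the most. Time passes only in rows, so rows that repeat a pose let the fingers close. It gives the time, the measured TCP pose, the force, the opening and the grip force at its end, in the units of the state.
- r.sense(): the state, without advancing time (a new reading comes with each control period).
- vision.capture(name): name is "scene" or "top" or "wrist"; returns (picture, depth): 400x640x3 uint8, red, green, blue; 400x640 float32, m along the optical axis (not along the pixel's ray), 0 where there is no reading.
- vision.camera_model(name): a dict with "vertical_fov" (degrees; the focal length in pixels is half the picture's height over the tangent of half this angle, whatever the lens; pixels are square), "cx", "cy" (the principal point, pixels), "extrinsics" (4x4, takes a point from camera to world coordinates); the wrist camera has in their place "mount" (4x4, takes a point from camera to tool coordinates, whose origin is the TCP and whose axes are the flange's). Camera axes: x right, y down, z forward; pixel columns grow to the right and rows downward; lengths in m; the calibration is good to about 2 mm. A picture is of the moment at which its call begins: read the wrist's pose just before it. camera_model takes no time and is no camera call.
- r.finish_job(): hands the job in; it is judged then, once.
Trained networks look in the newest picture that a camera, given by its name, has taken for a name from the list of things; names that differ only in an ending like _2 or _b are one class to them, and where a whole thing is asked for, a point or a joint stands for the part that bears it (a point fixed in the world has none). Each returns a list of dicts, best first, with "conf" (0 to 1); they miss things now and then, are a little off and sometimes report something else, mostly with a low value. They report only what shows in the picture. A call takes as long as a camera call. They do not tell look-alikes from the thing itself.
- vision.find_in(camera, thing): "uv" ([column, row] in pixels, amid what is visible of it).
- vision.cut_out(camera, thing): "region" (400x640 bool, what is visible of it) and "uv" ([column, row] in pixels, amid what is visible of it).
The state is a dict: "time_s": time; "joints": joint angles; "joint_velocities": joint speeds; "effort": joint torques, N m; "tcp_pos": TCP position; "ee_rot": TCP orientation; "wrist_force": force on the tool from outside, world axes, zero at the start; "moment": the same for the moment, N m; "gripper_width": opening from 0.0 (shut) to 1.0 (fully open); "gripper_force": force on a finger pad.
Only numpy, scipy, OpenCV 4.12 (cv2) and the standard library are available. Lean on these libraries where they do the work, as an engineer would, in place of code of your own. Each camera call takes 0.05 s, during which the arm holds its last target. There are 200 camera calls.

TASK

Check the cameras on the repair bench: press the light meter's round key so that it latches and the key that was down pops up, then take the probe by its fin and point it straight into the lens of each camera, the smallest camera first and the largest last, nose 2 to 5 cm in front of the middle of the glass, held still for two seconds. After the last reading press the long bar key so that it latches and the round key pops up. Finish with the probe back in its rest, fin up, every camera standing upright in the wooden tray, and the tin, jar, bottle and bell not knocked over.

Things in the scene. Friction and masses are not known exactly. Their poses are not given: they have to be found in the camera images.
- meter: grey bench light meter, fixed: deck 150 mm (x) by 180 (y), 50 high, 95 mm high display hood along its far (+x) 45 mm. Origin: centre of underside; front faces -x. White keys in a row along y at x -30 mm, from left (+y): bar, square, round. Interlocked, exactly one is down: pressing another fully pops the latched one up; a key pressed less than half way comes back.
- key_bar (a joint): stroke of the standby key (long bar-shaped cap, 40 mm in x by 18 mm in y, at meter y +40 mm): 0 up, 0.008 m down and latched. Each key takes about 3 N, easing off once half way down, then snaps over and meets its stop
- key_square (a joint): stroke of the square key (22 mm cap, meter y 0) between bar key and round key: 0 up, 0.008 latched
- key_round (a joint): stroke of the measure key (round cap, 25 mm diameter, meter y -40 mm): 0 up, 0.008 latched
- key_bar_top (a point): centre of the bar key's top face; moves down with it (68 mm above the bench when up)
- key_round_top (a point): centre of the round key's top face; moves down with it (68 mm above the bench when up)
- probe: hand-held light probe, loose, 0.14 kg: black housing 80 mm long (x), 26 wide, 26 high; 18 mm diameter nose ending 58 mm ahead (+x) of the origin; on top an upright rubber grip fin 56 mm long (x), 14 thick (y), from 26 to 58 mm above the underside, pinched from above. Origin: centre of the housing underside; +x is where the nose points, z up
- probe_nose (a point): tip of the probe's nose, on its axis, 13 mm above the underside; axes as the probe's
- rest: probe rest, fixed aluminium trough 90 mm long (x), floor 6 mm above the bench, open at both ends, flared side walls 20 mm high, 34 mm apart at the floor (the housing is 26 mm wide). Origin: centre of its underside. At the start the probe lies in it, nose to the rest's +x
- tray: low wooden tray, fixed, outside 300 mm (x) by 160 mm (y), floor 5 mm above the bench, walls 5 mm thick and 17 mm high; room for three cameras one behind another, lenses along its x, about 85 mm apart. Origin: centre of its underside
- cam_s: small camera, may be absent (None): black, silver top, 0.3 kg, body 42 mm thick (x), 97 wide (y), 62 tall; lens barrel 36 mm in diameter, 22 mm long, on the middle of the front (-x), axis 27 mm above underside. Origin: centre of body underside; lens looks to -x (yaw 0: to the robot), z up. Pinch from above across its thickness, above the barrel.
- cam_s_lens (a point): middle of the front glass of the small camera, axes as the camera's (x points from the glass into the camera)
- cam_m: middle-sized camera, may be absent (None): black, silver top, 0.38 kg, body 42 mm thick (x), 108 wide (y), 72 tall; lens barrel 42 mm in diameter, 25 mm long, on the middle of the front (-x), axis 31 mm above underside. Origin: centre of body underside; lens looks to -x (yaw 0: to the robot), z up. Pinch from above across its thickness, above the barrel.
- cam_m_lens (a point): middle of the front glass of the middle-sized camera, axes as the camera's (x points from the glass into the camera)
- cam_l: large camera, may be absent (None): black, silver top, 0.48 kg, body 42 mm thick (x), 122 wide (y), 78 tall plus an 8 mm high, 46 wide hump on top; lens barrel 50 mm in diameter, 28 mm long, on the middle of the front (-x), axis 34 mm above underside. Origin: centre of body underside; lens looks to -x (yaw 0: to the robot), z up. Pinch from above across its thickness, above the barrel.
- cam_l_lens (a point): middle of the front glass of the large camera, axes as the camera's (x points from the glass into the camera)
- oil_tin: yellow oil tin with a red spout, bystander, 60 x 35 mm, 85 mm high and the spout; origin: centre of its underside
- white_jar: white jar, bystander, 50 mm diameter, 90 mm high; origin: centre of its underside
- pump_bottle: clear bottle, bystander, 40 mm diameter, 130 mm high; origin: centre of its underside
- bell: brass counter bell, bystander, 90 mm diameter, 60 mm high; origin: centre of its underside
Mind the look-alikes: they are no part of the job. What is shaped like the cam_s but blue is not meant.

How it is judged (in metres and radians):
On the way, in this order (a step that is already met when the one before it is completed fails the run):
1. the round key is latched down and all other keys are up (value of joint key_round above 0.0065 m and value of joint each of key_bar, key_square below 0.0015 m), for 0.3 s.
2. probe held 1 s, nose 8 to 70 mm in front of the small camera's glass, within 12 mm of its middle sideways and in height, within 0.2 rad of its axis (x of probe_nose in the frame of cam_s_lens between -0.07 and -0.008 m and angle between the x axis of probe and the x axis of cam_s, either way round below 0.2 rad and linear speed of cam_s below 0.03 m/s and angle between cam_s's own z axis and vertical below 0.15 rad and y of probe_nose in the frame of cam_s_lens between -0.012 and 0.012 m and z of probe_nose in the frame of cam_s_lens between -0.012 and 0.012 m), for 1 s.
3. probe held 1 s, nose 8 to 70 mm in front of the middle-sized camera's glass, within 12 mm of its middle sideways and in height, within 0.2 rad of its axis (x of probe_nose in the frame of cam_m_lens between -0.07 and -0.008 m and angle between the x axis of probe and the x axis of cam_m, either way round below 0.2 rad and linear speed of cam_m below 0.03 m/s and angle between cam_m's own z axis and vertical below 0.15 rad and y of probe_nose in the frame of cam_m_lens between -0.012 and 0.012 m and z of probe_nose in the frame of cam_m_lens between -0.012 and 0.012 m), for 1 s.
4. probe held 1 s, nose 8 to 70 mm in front of the large camera's glass, within 12 mm of its middle sideways and in height, within 0.2 rad of its axis (x of probe_nose in the frame of cam_l_lens between -0.07 and -0.008 m and angle between the x axis of probe and the x axis of cam_l, either way round below 0.2 rad and linear speed of cam_l below 0.03 m/s and angle between cam_l's own z axis and vertical below 0.15 rad and y of probe_nose in the frame of cam_l_lens between -0.012 and 0.012 m and z of probe_nose in the frame of cam_l_lens between -0.012 and 0.012 m), for 1 s.
5. after the readings, the bar key is latched down and all other keys are up (value of joint key_bar above 0.0065 m and value of joint each of key_square, key_round below 0.0015 m), for 0.3 s.
At the end, for the whole second after the job is handed in: Bar key down over 6.5 mm, other keys less than 1.5 mm; probe at rest in its trough, fin up, within 25 mm of the middle and 0.2 rad of its direction (either way round); every camera present still and upright (0.12 rad) on the tray's floor (all of step 5 and horizontal distance between probe and rest below 0.025 m and z of probe in the frame of rest between 0.002 and 0.012 m and angle between the x axis of probe and the x axis of rest, either way round below 0.2 rad and angle between probe's own z axis and vertical below 0.2 rad and linear speed of each of probe, cam_s, cam_m, cam_l below 0.02 m/s and x of cam_s in the frame of tray between -0.135 and 0.135 m and y of cam_s in the frame of tray between -0.065 and 0.065 m and z of cam_s in the frame of tray between 0 and 0.011 m and angle between each of cam_s, cam_m, cam_l's own z axis and vertical below 0.12 rad and x of cam_m in the frame of tray between -0.135 and 0.135 m and y of cam_m in the frame of tray between -0.065 and 0.065 m and z of cam_m in the frame of tray between 0 and 0.011 m and x of cam_l in the frame of tray between -0.135 and 0.135 m and y of cam_l in the frame of tray between -0.065 and 0.065 m and z of cam_l in the frame of tray between 0 and 0.011 m); the robot touches nothing.
It fails at once if the oil tin is knocked over (angle between oil_tin's own z axis and vertical above 0.7 rad).
It fails at once if the white jar is knocked over (angle between white_jar's own z axis and vertical above 0.7 rad).
It fails at once if the pump bottle is knocked over (angle between pump_bottle's own z axis and vertical above 0.7 rad).
It fails at once if the bell is knocked over (angle between bell's own z axis and vertical above 0.7 rad).
Of cam_s, cam_m, cam_l only 2 to 3 are there at a start; the rules pass over those that are not, and their reading is None.
At some moment in a run one of cam_s, cam_m, cam_l may be knocked a few centimetres aside while the robot is not near it.
It also fails if it takes over 210 s, if anything falls off the work surface, if the arm or the gripper's body presses on something with over 40 N, if the wrist force passes 120 N, or if a joint passes its speed limit or range.

## Working session

There is one attempt and no reset: what is moved stays moved. The work goes in short steps, Python scripts to look and compute and a shell command to move; the robot and the scene stay as the last step left them, time stands still between calls to the robot, and variables do not carry over. Pictures are saved under pics/ and viewed, at most 14 in all, crops included, and the job is handed in when it is done.

```bash
mkdir -p pics; cat > h.py <<'E'
import numpy as np, cv2
from station import r, vision
def K(n):
    m=vision.camera_model(n); return 200/np.tan(np.radians(m["vertical_fov"])/2),m["cx"],m["cy"],m
def cap(n):
    s=r.sense(); p,d=vision.capture(n); f,cx,cy,m=K(n)
    if "extrinsics" in m: T=np.array(m["extrinsics"])
    else:
        W=np.eye(4); W[:3,:3]=s["ee_rot"]; W[:3,3]=s["tcp_pos"]; T=W@np.array(m["mount"])
    v,u=np.mgrid[0:400,0:640]; P=np.stack([(u-cx)/f*d,(v-cy)/f*d,d],-1)@T[:3,:3].T+T[:3,3]
    P[d==0]=np.nan
    return p,d,P
def save(p,name): cv2.imwrite(f"pics/{name}.png",p[...,::-1])
E
python3 - <<'E'
from h import *
s=r.sense(); print(s["time_s"],s["tcp_pos"],np.round(s["ee_rot"],3).tolist())
for n in("scene","top"):
    p,d,P=cap(n); save(p,n+"0"); print(n,np.round(vision.camera_model(n)["extrinsics"],3).tolist())
    np.savez(n+"0.npz",p=p,P=P)
    for t in["meter","probe","rest","tray","cam_s","cam_m","cam_l","oil_tin","white_jar","pump_bottle","bell","key_round_top"]:
        for o in vision.cut_out(n,t):
            m=o["region"]; Q=P[m]; Q=Q[~np.isnan(Q[:,0])]
            print(t,round(o["conf"],2),np.round(o["uv"]),m.sum(),np.round(np.nanmedian(Q,0),3),np.round(np.percentile(Q,2,axis=0),3),np.round(np.percentile(Q,98,axis=0),3))
E
```

```text
0.0 [ 0.15573493 -0.60508776  0.40364588] [[-0.968, -0.249, -0.001], [-0.249, 0.968, 0.002], [0.0, 0.002, -1.0]]
scene [[-0.47, 0.733, -0.493, 1.303], [0.883, 0.397, -0.251, 0.361], [0.011, -0.553, -0.833, 1.265], [0.0, 0.0, 0.0, 1.0]]
meter 0.95 [230. 149.] 2606 [ 0.566 -0.328  0.052] [ 0.457 -0.432  0.003] [ 0.607 -0.251  0.098]
meter 0.29 [348. 238.] 807 [0.655 0.153 0.058] [0.603 0.101 0.   ] [0.672 0.199 0.067]
meter 0.28 [360. 274.] 316 [0.765 0.228 0.082] [0.747 0.21  0.012] [0.774 0.244 0.131]
probe 0.81 [338. 168.] 346 [0.419 0.002 0.032] [ 0.397 -0.038  0.011] [0.431 0.05  0.067]
probe 0.35 [358. 276.] 295 [0.766 0.228 0.081] [0.749 0.211 0.012] [0.774 0.244 0.131]
rest 0.54 [334. 172.] 136 [0.435 0.004 0.01 ] [ 0.42  -0.041 -0.001] [0.443 0.043 0.023]
tray 0.94 [432. 237.] 4712 [0.503 0.37  0.005] [ 0.347  0.29  -0.001] [0.643 0.446 0.018]
tray 0.54 [359. 274.] 351 [0.764 0.228 0.08 ] [0.745 0.207 0.004] [0.774 0.245 0.131]
cam_s 0.72 [265. 202.] 873 [ 0.657 -0.133  0.064] [ 0.606 -0.186  0.002] [ 0.676 -0.083  0.077]
cam_s 0.69 [305. 222.] 683 [0.664 0.014 0.057] [ 0.631 
[... 2972 characters left out ...]
.014] [ 0.668 -0.084  0.078]
oil_tin 0.58 [293. 134.] 617 [0.768 0.062 0.082] [0.757 0.034 0.002] [0.808 0.094 0.111]
oil_tin 0.4 [456. 253.] 94 [ 0.498 -0.34   0.06 ] [ 0.487 -0.35   0.057] [ 0.508 -0.329  0.064]
white_jar 0.72 [349. 136.] 496 [ 0.768 -0.074  0.087] [ 0.755 -0.105  0.002] [ 0.814 -0.052  0.094]
pump_bottle 0.76 [228. 141.] 440 [0.746 0.22  0.081] [0.735 0.207 0.001] [0.791 0.259 0.132]
pump_bottle 0.61 [308. 279.] 385 [0.412 0.004 0.034] [ 0.4   -0.037  0.025] [0.429 0.052 0.067]
pump_bottle 0.31 [455. 242.] 5558 [ 0.531 -0.336  0.053] [ 0.452 -0.427  0.007] [ 0.601 -0.251  0.098]
bell 0.92 [404. 155.] 891 [ 0.742 -0.222  0.031] [ 0.711 -0.266  0.004] [ 0.788 -0.188  0.057]
```

```bash
python3 - <<'E'
import cv2
a=cv2.imread("pics/top0.png"); cv2.imwrite("pics/top0c.png",cv2.resize(a[100:320,80:560],(800,367),interpolation=cv2.INTER_CUBIC))
a=cv2.imread("pics/scene0.png"); cv2.imwrite("pics/scene0c.png",cv2.resize(a[110:310,180:500],(800,500),interpolation=cv2.INTER_CUBIC))
E
```

```text
(no output)
```

View pics/top0c.png

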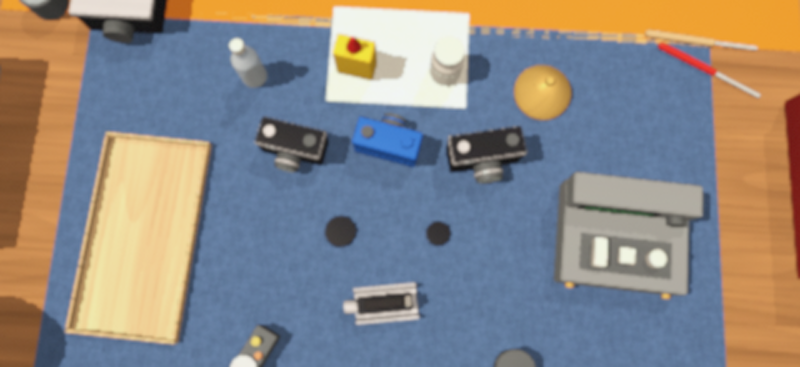

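View pics/scene0c.png

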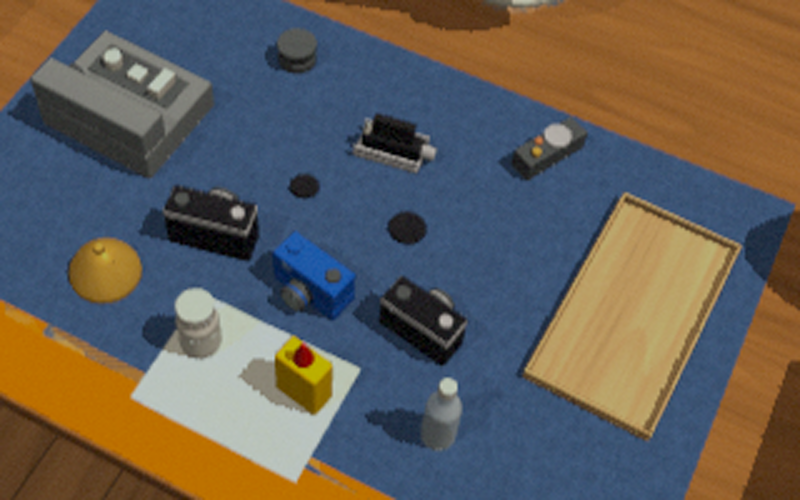

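Two black cameras stand outside the tray. The one at top (252,185) is about 62 mm high, so it is cam_s. The one at (371,188) is about 72 mm, so it is cam_m. The blue one at (312,179) is the look-alike, and there is no humped cam_l. The probe is at (309,282) with its nose to the left (+y), and the grey handset at crop (255,350) and the lens caps are not part of the job. The keys are, left to right, bar, square and round, with round at crop (657,258). Next I'll measure precisely.

```bash
cat >> h.py <<'E'
def rect(Q):
    (c,wh,a)=cv2.minAreaRect(Q[:,:2].astype(np.float32)*1000)
    return np.round(c,1),np.round(wh,1),round(a,1)
def sel(P,lo,hi,rad=None):
    Q=P[(P>=np.array(lo)).all(-1)&(P<=np.array(hi)).all(-1)]; return Q
E
python3 - <<'E'
from h import *
for n in("scene","top"):
    z=np.load(n+"0.npz"); p,P=z["p"],z["P"]
    print(n)
    for nm,lo,hi in[("s top",(.55,.07,.055),(.70,.23,.08)),("m top",(.55,-.21,.062),(.70,-.06,.09)),("fin",(.38,-.06,.058),(.45,.07,.08)),("hood",(.5,-.45,.09),(.65,-.2,.11)),("deck",(.4,-.45,.044),(.65,-.2,.055)),
      ("s barrel",(.56,.07,.012),(.612,.23,.05)),("m barrel",(.56,-.21,.012),(.612,-.06,.055)),("tray",(.3,.25,.011),(.7,.5,.025)),("mat",(.45,-.05,-.02),(.55,.05,.02))]:
        Q=sel(P,lo,hi); 
        if len(Q)>5: print(nm,len(Q),np.round(np.median(Q,0),4),rect(Q))
    w=(p.min(-1)>150)&(P[...,0]>.45)&(P[...,0]<.55)&(P[...,1]>-.43)&(P[...,1]<-.24)&(P[...,2]>.045)
    k,l,st,c=cv2.connectedComponentsWithStats(w.astype(np.uint8))
    for i in range(1,k):
        if st[i,4]>15: print("key",st[i,4],np.round(c[i]),np.round(np.median(P[l==i],0),4),rect(P[l==i]))
E
```

```text
scene
s top 441 [0.6458 0.1511 0.0612] (array([644.3, 150. ]), array([98.8, 45.1]), 78.1)
m top 452 [ 0.6485 -0.1358  0.0709] (array([ 646.2, -137.1]), array([ 44.3, 108.8]), 11.4)
fin 66 [ 0.4152 -0.001   0.0629] (array([413. ,  -1.3]), array([19.3, 53.5]), 8.7)
hood 579 [ 0.5817 -0.3393  0.0938] (array([ 582. , -344.2]), array([181.6,  51.2]), 85.0)
deck 873 [ 0.5039 -0.332   0.0497] (array([ 529. , -342.2]), array([184.5, 154.4]), 86.7)
s barrel 34 [0.6068 0.1614 0.0405] (array([606.3, 157.5]), array([34.6, 10.2]), 77.7)
m barrel 28 [ 0.6058 -0.1412  0.0476] (array([ 606.1, -147.5]), array([13. , 39.2]), 9.6)
tray 520 [0.5194 0.3705 0.0153] (array([493.8, 367.8]), array([159.9, 306.3]), 87.3)
mat 777 [5.02e-01 9.00e-04 2.00e-04] (array([5.e+02, 4.e-01]), array([99.3, 99.8]), 89.9)
key 26 [225. 132.] [ 0.496  -0.3807  0.0672] (array([ 496.7, -381.2]), array([21.2, 17.3]), 35.8)
key 26 [235. 138.] [ 0.4999 -0.341   0.0595] (array([ 499.4, -340.9]), array([19.2, 18.9]), 87.7)
key 43 [244. 141.] [ 0.4994 -0.3001  0.0675] (array([ 499.8, -301.7]), array([17.1, 40.1]), 83.9)
top
s top 6
[... 492 characters left out ...]
58. ]), array([35.5, 12.1]), 88.0)
m barrel 103 [ 0.6043 -0.1415  0.0467] (array([ 606.7, -144.4]), array([14.2, 41.2]), 7.2)
tray 960 [0.4864 0.3777 0.0167] (array([494.4, 369.6]), array([163.3, 300. ]), 87.1)
mat 1595 [ 4.991e-01 -1.000e-04  1.800e-03] (array([500.,   0.]), array([99.9, 99.9]), 90.0)
key 1568 [454. 250.] [ 0.5117 -0.3406  0.0508] (array([ 503.1, -341.4]), array([175.2,  98. ]), 87.2)
key 158 [440. 250.] [ 0.4998 -0.3009  0.0683] (array([ 499.8, -303.9]), array([39.1, 25.3]), 0.1)
key 107 [456. 253.] [ 0.4966 -0.3412  0.06  ] (array([ 497. , -342.4]), array([27.4, 23.1]), 89.1)
key 109 [474. 254.] [ 0.4947 -0.3805  0.0683] (array([ 495.2, -384.6]), array([25.5, 32.2]), 9.4)
```

```bash
cat >> h.py <<'E'
def go(pos,yang=None):
    """print shift (mm, tool axes) and turn about tool z (deg) to put TCP at pos, with tool y at world angle yang (mod 180), also levelling"""
    s=r.sense(); R=np.array(s["ee_rot"]); d=R.T@(np.array(pos)-s["tcp_pos"])*1000
    a=np.degrees(np.arctan2(R[1,1],R[0,1])); out=[]
    if yang is not None:
        for k in(0,180): out.append(round(-((yang+k-a+180)%360-180),1))
    print("shift",np.round(d,1),"turn z options",out,"j6",round(s["joints"][5],1),"yang",round(a,1),"tilt",np.round(R[:2,2],3),"t",s["time_s"])
E
python3 -c "
from h import *
go((.4955,-.381,.27),90)"
```

```text
shift [-384.9  132.6  134.8] turn z options [np.float64(14.4), np.float64(-165.6)] j6 -14.8 yang 104.4 tilt [ 0. -0.] t 1.3
```

```bash
python3 -m creep '[[-1,-200,70,0,0,0,7],[-1,-385,133,30,0,0,14],[-1,-385,133,40,0,0,14],[-1,-385,133,50,0,0,14],[-1,-385,133,60,0,0,14],[-1,-385,133,70,0,0,14],[-1,-385,133,80,0,0,14],[-1,-385,133,90,0,0,14]]'; python3 -c "
from h import *
go((.4955,-.381,.27),90)"
```

```text
time_s: 1.97
tcp_pos: [0.4258, -0.4264, 0.3477]
ee_rot: [[-1.0, -0.008, 0.002], [-0.008, 1.0, -0.002], [-0.002, -0.002, -1.0]]
wrist_force: [1.5, -0.3, -0.4]
gripper_width: 0.48
gripper_force: 0.0
shift [-69.9  45.   77.8] turn z options [np.float64(0.5), np.float64(-179.5)] j6 -59.9 yang 90.5 tilt [ 0.002 -0.002] t 1.9667
```

```bash
python3 -m creep '[[-1,-70,45,30,0,0,0],[-1,-70,45,60,0,0,0],[-1,-70,45,78,0,0,0],[-1,-70,45,78,0,0,0],[-1,-70,45,78,0,0,0],[-1,-70,45,78,0,0,0],[-1,-70,45,78,0,0,0]]'; python3 - <<'E'
from h import *
go((.4955,-.381,.27),90)
p,d,P=cap("wrist"); save(cv2.resize(p,(800,500)),"w1"); np.savez("w1.npz",p=p,P=P)
E
```

```text
time_s: 2.55
tcp_pos: [0.4936, -0.3833, 0.2713]
ee_rot: [[-1.0, -0.007, 0.003], [-0.007, 1.0, -0.002], [-0.003, -0.002, -1.0]]
wrist_force: [-0.2, -0.4, -0.3]
gripper_width: 0.02
gripper_force: 0.0
shift [-1.9  2.2  1.3] turn z options [np.float64(0.4), np.float64(-179.6)] j6 -66.6 yang 90.4 tilt [ 0.003 -0.002] t 2.55
```

View pics/w1.png

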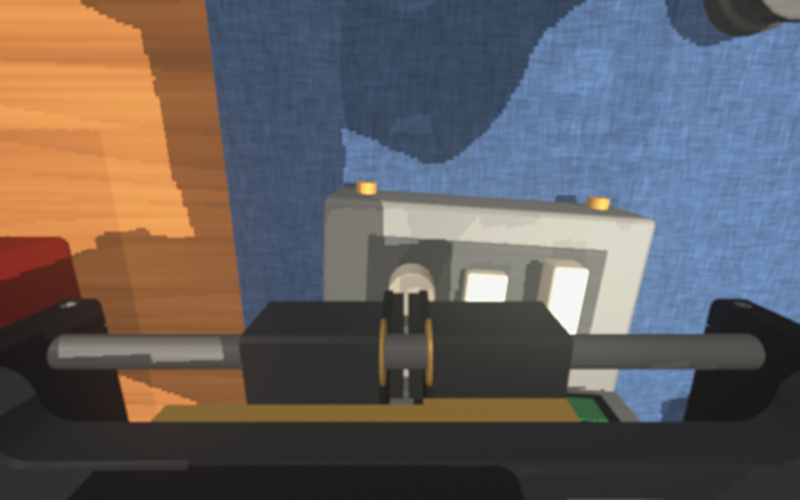

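The closed fingertips at (408,330) line up with the round key at (410,280). Pressing now.

```bash
python3 -m creep '[[-1,-2,2,14,0,0,0],[-1,-2,2,20,0,0,0],[-1,-2,2,24,0,0,0],[-1,-2,2,26,0,0,0],[-1,-2,2,28,0,0,0],[-1,-2,2,29,0,0,0],[-1,-2,2,30,0,0,0],[-1,-2,2,30,0,0,0]]'
```

```text
time_s: 3.27
tcp_pos: [0.4955, -0.3804, 0.2424]
ee_rot: [[-1.0, -0.008, -0.0], [-0.008, 1.0, -0.001], [0.0, -0.001, -1.0]]
wrist_force: [-3.8, 4.5, 13.7]
gripper_width: 0.008
gripper_force: 6.8
```

```bash
python3 -m creep '[[-1,0,0,1,0,0,0],[-1,0,0,1.5,0,0,0],[-1,0,0,1.5,0,0,0],[-1,0,0,1.5,0,0,0]]'; python3 -m creep '[[-1,0,0,-15,0,0,0],[0,0,0,-50,0,0,0],[1,30,0,-90,0,0,0],[1,60,40,-100,0,0,0],[1,60,80,-100,0,0,0],[1,60,120,-100,0,0,0],[1,60,160,-100,0,0,0],[1,60,160,-100,0,0,0]]';  python3 - <<'E'
from h import *
for n in("top","scene"):
    p,d,P=cap(n)
    w=lambda c:P[(np.hypot(P[...,0]-c[0],P[...,1]-c[1])<.006)][:,2]
    for c in((.4995,-.301),(.498,-.341),(.4955,-.381)): print(n,np.round(np.nanmedian(w(c)),4))
go((.4133,-.0005,.3),8.3)
E
```

```text
time_s: 3.6
tcp_pos: [0.4955, -0.3804, 0.2423]
ee_rot: [[-1.0, -0.009, 0.0], [-0.009, 1.0, -0.002], [-0.0, -0.002, -1.0]]
wrist_force: [-5.8, 5.0, 19.3]
gripper_width: 0.006
gripper_force: 9.7
time_s: 4.27
tcp_pos: [0.4332, -0.2169, 0.3385]
ee_rot: [[-1.0, -0.011, 0.001], [-0.011, 1.0, 0.001], [-0.001, 0.001, -1.0]]
wrist_force: [-0.8, -0.5, -1.0]
gripper_width: 0.448
gripper_force: 0.0
top nan
top nan
top nan
scene 0.0658
scene 0.0668
scene 0.0588
shift [ 18.9 219.1  38.3] turn z options [np.float64(82.3), np.float64(-97.7)] j6 -81.8 yang 90.6 tilt [ 0.002 -0.   ] t 4.3667
  return np.nanmean(a, axis, out=out, keepdims=keepdims)
```

Round key latched (0.0588), the others are up. Next, to the probe.

```bash
python3 -m creep '[[1,19,219,0,0,0,-50],[1,19,219,0,0,0,-50],[1,19,219,0,0,0,-50],[1,19,219,0,0,0,-50],[1,19,219,0,0,0,-50],[1,19,219,0,0,0,-57],[1,19,219,0,0,0,-57],[1,19,219,0,0,0,-57]]';python3 -c "
from h import *
go((.4133,-.0005,.3),8.3)"
```

```text
time_s: 5.03
tcp_pos: [0.4148, -0.0015, 0.3378]
ee_rot: [[-0.532, -0.847, 0.001], [-0.847, 0.532, -0.0], [-0.0, -0.001, -1.0]]
wrist_force: [-0.5, -0.1, 0.1]
gripper_width: 0.995
gripper_force: 0.0
shift [-0.   1.8 37.8] turn z options [np.float64(139.6), np.float64(-40.4)] j6 -54.6 yang 147.9 tilt [ 0.001 -0.   ] t 5.0333
```

```bash
python3 -m creep '[[1,0,2,20,0,0,-40],[1,0,2,30,0,0,-40],[1,0,2,38,0,0,-40],[1,0,2,38,0,0,-40],[1,0,2,38,0,0,-40],[1,0,2,38,0,0,-40.4],[1,0,2,38,0,0,-40.4],[1,0,2,38,0,0,-40.4]]';python3 - <<'E'
from h import *
go((.4133,-.0005,.218),8.3)
p,d,P=cap("wrist"); save(cv2.resize(p,(800,500)),"w2")
for o in vision.cut_out("wrist","probe"): 
    Q=P[o["region"]]; print(o["conf"],o["uv"],np.nanmedian(Q,0))
Q=sel(P,(.35,-.08,.056),(.47,.08,.075)); print(len(Q),rect(Q) if len(Q)>5 else 0, np.median(Q,0))
E
```

```text
time_s: 5.7
tcp_pos: [0.4129, -0.0014, 0.2995]
ee_rot: [[0.132, -0.991, 0.0], [-0.991, -0.132, -0.0], [0.0, -0.0, -1.0]]
wrist_force: [-1.2, 0.5, -0.1]
gripper_width: 1.004
gripper_force: 0.0
shift [-0.9 -0.5 81.5] turn z options [np.float64(179.3), np.float64(-0.7)] j6 -15.0 yang -172.4 tilt [ 0. -0.] t 5.7
0.65 [325.4, 209.6] [ 0.41247315 -0.00747806  0.03252239]
1294 (array([412.4,  -2.3]), array([13.6, 55. ]), 7.9) [ 0.41246317 -0.00454179  0.06335854]
```

View pics/w2.png

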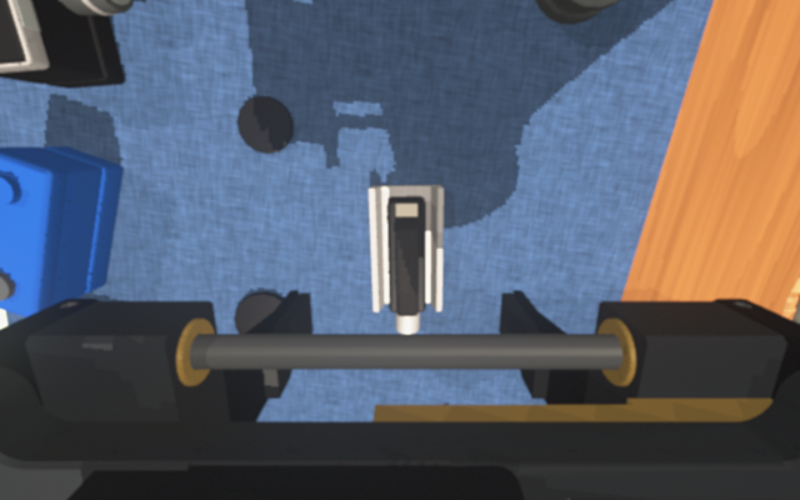

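The wrist view shows the probe at (407,260) in its rest, centred between the fingers with the nose toward +y. Grasping it now.

```bash
python3 -m creep '[[1,0,0,40,0,0,-0.5],[1,0,0,70,0,0,-0.5],[1,0,0,81,0,0,-0.5],[1,0,0,81,0,0,-0.5],[-1,0,0,81,0,0,-0.5],[-1,0,0,81,0,0,-0.5],[-1,0,0,81,0,0,-0.5],[-1,0,0,81,0,0,-0.5]]'; python3 -m creep '[[-1,0,0,0,0,0,0],[-1,0,0,0,0,0,0],[-1,0,0,0,0,0,0],[-1,0,0,0,0,0,0],[-1,0,0,0,0,0,0],[-1,0,0,0,0,0,0]]'; python3 -c "
from h import *
go((.4133,-.0005,.218),8.3)"
```

```text
time_s: 6.47
tcp_pos: [0.4126, -0.0006, 0.2196]
ee_rot: [[0.145, -0.989, 0.003], [-0.989, -0.145, 0.001], [-0.001, -0.003, -1.0]]
wrist_force: [0.3, -0.4, 0.1]
gripper_width: 0.782
gripper_force: 0.0
time_s: 6.97
tcp_pos: [0.4122, -0.0007, 0.2185]
ee_rot: [[0.145, -0.989, -0.0], [-0.989, -0.145, -0.0], [0.0, 0.0, -1.0]]
wrist_force: [-0.8, 0.5, -0.2]
gripper_width: 0.328
gripper_force: 0.0
shift [-0.1 -1.1  0.5] turn z options [np.float64(-180.0), np.float64(0.0)] j6 -14.4 yang -171.7 tilt [-0. -0.] t 6.9667
```

```bash
python3 -m creep '[[-1,0,0,0,0,0,0],[-1,0,0,0,0,0,0],[-1,0,0,0,0,0,0],[-1,0,0,0,0,0,0],[-1,0,0,0,0,0,0],[-1,0,0,0,0,0,0],[-1,0,0,0,0,0,0],[-1,0,0,0,0,0,0]]';python3 -m creep '[[-1,0,0,-5,0,0,0],[-1,0,0,-15,0,0,0],[-1,0,0,-40,0,0,0],[-1,0,0,-80,0,0,0],[-1,0,0,-100,0,0,0],[-1,0,0,-100,0,0,0],[-1,0,0,-100,0,0,0]]'; cat >> h.py <<'E'
def cams():
    for n in("top","scene"):
        p,d,P=cap(n); hsv=cv2.cvtColor(p,cv2.COLOR_RGB2HSV); blue=(hsv[...,0]>95)&(hsv[...,0]<130)&(hsv[...,1]>120)
        for o in vision.cut_out(n,"cam_s"):
            m=o["region"]; h=np.nanpercentile(P[m][:,2],85); b=blue[m].mean()
            Q=P[m&(P[...,2]>h-.006)&(P[...,2]<h+.006)]
            print(n,round(o["conf"],2),"h",round(h,3),"blue",round(b,2),rect(Q))
E
python3 - <<'E'
from h import *
cams()
go((.5,0,.3),88)
E
```

```text
time_s: 7.63
tcp_pos: [0.4122, -0.0008, 0.2185]
ee_rot: [[0.145, -0.989, -0.0], [-0.989, -0.145, -0.0], [0.0, 0.0, -1.0]]
wrist_force: [-0.8, 0.3, -0.4]
gripper_width: 0.156
gripper_force: 30.0
time_s: 8.22
tcp_pos: [0.412, -0.0008, 0.3195]
ee_rot: [[0.144, -0.99, 0.003], [-0.99, -0.144, 0.002], [-0.001, -0.003, -1.0]]
wrist_force: [-0.4, -0.1, -2.8]
gripper_width: 0.157
gripper_force: 30.0
top 0.9 h 0.065 blue 0.85 (array([650.3,   8.4]), array([97. , 43.4]), 77.7)
top 0.81 h 0.075 blue 0.0 (array([ 645.5, -136. ]), array([ 42.5, 106.5]), 12.1)
top 0.79 h 0.065 blue 0.0 (array([643.6, 151.2]), array([97.7, 43.6]), 79.0)
top 0.51 h 0.117 blue 0.0 (array([749.5, 221.3]), array([ 5.1, 17. ]), 41.6)
scene 0.75 h 0.063 blue 0.83 (array([651. ,   8.5]), array([98.9, 43.6]), 77.8)
scene 0.73 h 0.073 blue 0.07 (array([ 647., -138.]), array([ 45.8, 109. ]), 11.8)
scene 0.61 h 0.063 blue 0.03 (array([644.2, 151.3]), array([98.6, 45.4]), 80.6)
scene 0.57 h 0.087 blue 0.0 (array([779.8,  64.8]), array([58.4, 34. ]), 80.0)
scene 0.55 h 0.062 blue 0.0 (array([ 497.5, -379.1]), array([22.1, 17.6]), 13.6)
shift [ 11.8 -87.6  16.8] turn z options [np.float64(100.3), np.float64(-79.7)] j6 -14.4 yang -171.7 tilt [-0.003 -0.001] t 8.4167
```

```bash
python3 -m creep '[[-1,0,0,0,0,0,55],[-1,0,0,0,0,0,55],[-1,0,0,0,0,0,55],[-1,0,0,0,0,0,55],[-1,0,0,0,0,0,55],[-1,0,0,0,0,0,55],[-1,0,0,0,0,0,55],[-1,0,0,0,0,0,55]]'; python3 -m creep '[[-1,0,0,0,0,0,54],[-1,0,0,0,0,0,54],[-1,0,0,0,0,0,54],[-1,0,0,0,0,0,54],[-1,0,0,0,0,0,54],[-1,0,0,0,0,0,54],[-1,0,0,0,0,0,54],[-1,0,0,0,0,0,54]]'; python3 -c "
from h import *
go((.5106,.1774,.2265),78.8)"
```

```text
time_s: 9.08
tcp_pos: [0.412, -0.0008, 0.3172]
ee_rot: [[-0.731, -0.682, -0.003], [-0.682, 0.731, -0.001], [0.003, 0.001, -1.0]]
wrist_force: [0.6, 0.2, -1.7]
gripper_width: 0.157
gripper_force: 30.0
time_s: 9.75
tcp_pos: [0.412, -0.0008, 0.3172]
ee_rot: [[-0.982, 0.191, -0.003], [0.191, 0.982, -0.001], [0.003, -0.002, -1.0]]
wrist_force: [-0.3, 0.8, -0.5]
gripper_width: 0.156
gripper_force: 30.0
shift [-63.1 193.9  90.2] turn z options [np.float64(0.2), np.float64(-179.8)] j6 -123.7 yang 79.0 tilt [-0.003 -0.001] t 9.75
```

```bash
python3 -m creep '[[-1,-32,97,0,0,0,0],[-1,-63,194,0,0,0,0],[-1,-63,194,0,0,0,0],[-1,-63,194,0,0,0,0],[-1,-63,194,20,0,0,0],[-1,-63,194,50,0,0,0],[-1,-63,194,70,0,0,0],[-1,-63,194,80,0,0,0]]'; python3 - <<'E'
from h import *
go((.5106,.1774,.2265),78.8)
cams()
p,d,P=cap("top"); np.savez("t2.npz",p=p,P=P); save(cv2.resize(p[130:270,180:400],(800,509)),"t2")
E
```

```text
time_s: 10.42
tcp_pos: [0.509, 0.1782, 0.2337]
ee_rot: [[-0.983, 0.185, -0.008], [0.185, 0.983, -0.005], [0.007, -0.006, -1.0]]
wrist_force: [-0.1, -1.0, -2.4]
gripper_width: 0.161
gripper_force: 30.0
shift [-1.8 -0.4  7.2] turn z options [np.float64(0.5), np.float64(-179.5)] j6 -137.1 yang 79.3 tilt [-0.008 -0.005] t 10.4167
top 0.8 h 0.065 blue 0.85 (array([650.2,   9. ]), array([97.7, 43. ]), 77.9)
top 0.65 h 0.121 blue 0.0 (array([749. , 221.8]), array([ 6.1, 17.6]), 35.2)
top 0.61 h 0.074 blue 0.0 (array([ 645.9, -137.1]), array([ 43.4, 108.6]), 12.5)
scene 0.92 h 0.063 blue 0.04 (array([645.1, 150.8]), array([97.4, 44.8]), 78.8)
scene 0.82 h 0.063 blue 0.83 (array([650.9,   8. ]), array([97.7, 44.8]), 79.7)
scene 0.73 h 0.045 blue 0.0 (array([ 755.6, -228.9]), array([50.2, 46.3]), 4.4)
scene 0.58 h 0.073 blue 0.08 (array([ 647.3, -137.5]), array([ 45.3, 108.5]), 13.1)
```

View pics/t2.png

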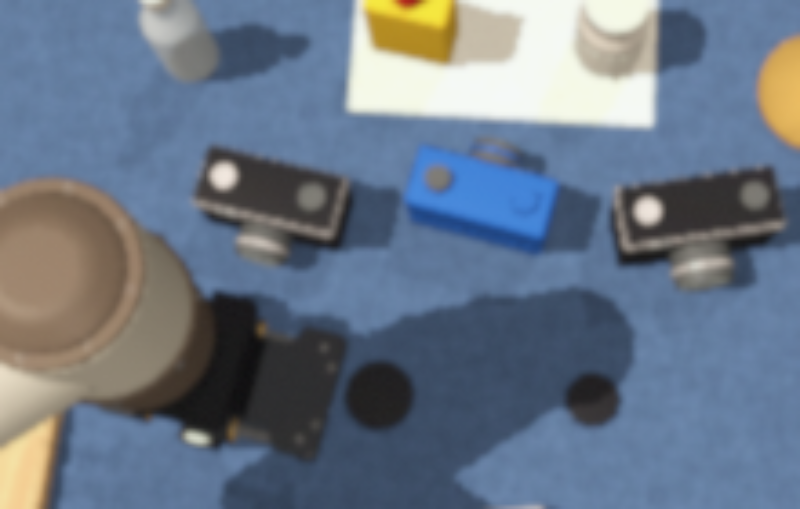

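The top view shows cam_s at crop (270,195), unmoved, with its lens at (262,240). The gripper stands in front of it. Now final alignment and hold.

```bash
H='' ; python3 -m creep '[[-1,-2,-0.5,7,0,0,0.5],[-1,-2,-0.5,7,0,0,0.5],[-1,-2,-0.5,7,0,0,0.5],[-1,-2,-0.5,7,0,0,0.5],[-1,-2,-0.5,7,0,0,0.5],[-1,-2,-0.5,7,0,0,0.5]]' | sed -n 2,3p; python3 - <<'E'
from h import *
go((.5106,.1774,.2265),78.8)
p,d,P=cap("scene"); save(cv2.resize(p[180:300,280:420],(700,600),interpolation=cv2.INTER_CUBIC),"s2")
p,d,P=cap("wrist"); np.savez("w3.npz",p=p,P=P); save(p,"w3")
for Q in vision.cut_out("wrist","probe")[:2]:print(Q["conf"],Q["uv"])
E
```

```text
tcp_pos: [0.512, 0.1774, 0.2319]
ee_rot: [[-0.981, 0.194, 0.001], [0.194, 0.981, 0.0], [-0.0, 0.0, -1.0]]
shift [ 1.4 -0.3  5.4] turn z options [np.float64(0.0), np.float64(-180.0)] j6 -137.4 yang 78.8 tilt [0.001 0.   ] t 11.1667
0.73 [553.2, 137.5]
0.64 [325.4, 220.7]
```

View pics/w3.png

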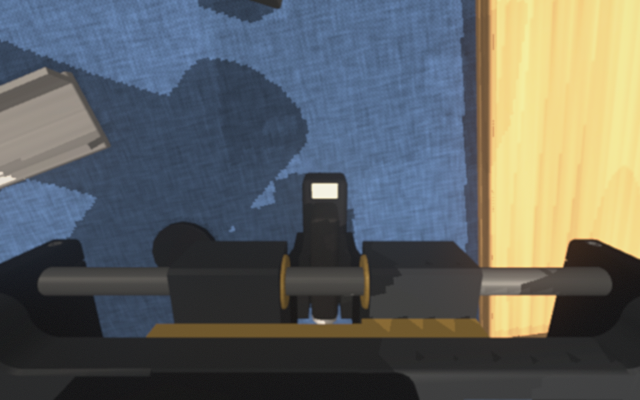

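View pics/s2.png

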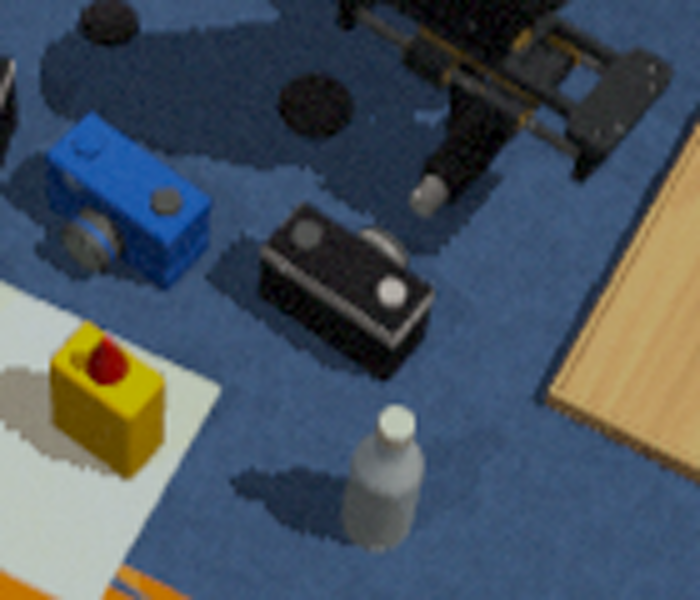

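The scene view shows the probe nose at (428,195), pointing at cam_s's lens at (385,245). The wrist view shows the probe straight in the grip. I'll lower it 5 mm and hold.

```bash
python3 -m creep '[[-1,1,0,5,0,0,0],[-1,1,0,5,0,0,0],[-1,1,0,5,0,0,0],[-1,1,0,5,0,0,0],[-1,1,0,5,0,0,0],[-1,1,0,5,0,0,0],[-1,1,0,5,0,0,0],[-1,1,0,5,0,0,0]]' | sed -n 2,3p; python3 - <<'E'
from h import *
go((.5106,.1774,.2265),78.8)
s=r.sense(); o=np.array(s["tcp_pos"]); print("nose model",o+[.058*np.cos(np.radians(-11.2)),.058*np.sin(np.radians(-11.2)),-.1995])
p,d,P=cap("scene"); hsv=cv2.cvtColor(p,cv2.COLOR_RGB2HSV)
m=(hsv[...,1]<90)&(p.max(-1)>90)&(np.linalg.norm(P-np.array([.565,.166,.03]),axis=-1)<.03)
print(m.sum(),np.median(P[m],0),P[m].max(0),P[m].min(0))
cams()
E
python3 -m creep '[[-1,0,0,0,0,0,0],[-1,0,0,0,0,0,0],[-1,0,0,0,0,0,0],[-1,0,0,0,0,0,0],[-1,0,0,0,0,0,0],[-1,0,0,0,0,0,0],[-1,0,0,0,0,0,0],[-1,0,0,0,0,0,0]]' | sed -n 2p;python3 -m creep '[[-1,0,0,0,0,0,0],[-1,0,0,0,0,0,0],[-1,0,0,0,0,0,0],[-1,0,0,0,0,0,0],[-1,0,0,0,0,0,0],[-1,0,0,0,0,0,0],[-1,0,0,0,0,0,0],[-1,0,0,0,0,0,0]]' | sed -n 2p;python3 -m creep '[[-1,0,0,0,0,0,0],[-1,0,0,0,0,0,0],[-1,0,0,0,0,0,0],[-1,0,0,0,0,0,0],[-1,0,0,0,0,0,0],[-1,0,0,0,0,0,0],[-1,0,0,0,0,0,0],[-1,0,0,0,0,0,0]]' | sed -n 2p
```

```text
tcp_pos: [0.511, 0.1776, 0.2266]
ee_rot: [[-0.981, 0.194, 0.0], [0.194, 0.981, 0.0], [-0.0, 0.0, -1.0]]
shift [ 0.4 -0.3  0.1] turn z options [np.float64(0.0), np.float64(-180.0)] j6 -137.5 yang 78.8 tilt [0. 0.] t 11.9833
nose model [0.56790016 0.16633593 0.02709261]
19 [0.56139434 0.16682459 0.03494194] [0.56982667 0.17145241 0.0386339 ] [0.55240206 0.15980337 0.02921362]
top 0.64 h 0.065 blue 0.84 (array([650.4,   8.6]), array([97.7, 43.4]), 77.7)
top 0.63 h 0.074 blue 0.0 (array([ 646., -137.]), array([ 43.4, 109.3]), 12.4)
top 0.59 h 0.065 blue 0.0 (array([644.1, 151.2]), array([98. , 43.7]), 79.6)
scene 0.95 h 0.063 blue 0.06 (array([643.9, 150.8]), array([97.4, 44. ]), 78.7)
scene 0.59 h 0.072 blue 0.05 (array([ 646.7, -137.1]), array([ 43.2, 108.2]), 12.0)
scene 0.57 h 0.063 blue 0.84 (array([651.9,   9.3]), array([94.7, 45.6]), 77.6)
tcp_pos: [0.511, 0.1776, 0.2265]
tcp_pos: [0.511, 0.1776, 0.2265]
tcp_pos: [0.511, 0.1776, 0.2266]
```

```bash
python3 -m creep '[[-1,0,0,-40,0,0,0],[-1,0,0,-80,0,0,0],[-1,0,0,-80,0,0,0],[-1,0,0,-80,0,0,-23],[-1,0,0,-80,0,0,-23],[-1,0,0,-80,0,0,-23],[-1,0,0,-80,0,0,-23],[-1,0,0,-80,0,0,-23]]'|sed -n 2p; python3 - <<'E'
from h import *
cams()
go((.5102,-.1659,.2305),102)
E
```

```text
tcp_pos: [0.5109, 0.1775, 0.3065]
top 0.95 h 0.074 blue 0.0 (array([ 645.5, -137.1]), array([ 43.5, 108.8]), 11.4)
top 0.84 h 0.065 blue 0.85 (array([649.8,   8. ]), array([96.4, 43.5]), 77.7)
top 0.8 h 0.064 blue 0.0 (array([643.9, 151.1]), array([97.9, 44.3]), 79.5)
top 0.51 h 0.095 blue 0.0 (array([ 579.5, -344.2]), array([178.9,  47.1]), 86.3)
scene 0.94 h 0.063 blue 0.84 (array([651.3,   7.8]), array([98.5, 43.7]), 77.2)
scene 0.78 h 0.073 blue 0.06 (array([ 647. , -136.7]), array([ 45.3, 107.6]), 12.2)
scene 0.74 h 0.064 blue 0.05 (array([644.5, 150.9]), array([97.3, 44.8]), 80.6)
shift [  70.9 -336.1   76. ] turn z options [np.float64(-0.2), np.float64(179.8)] j6 -114.6 yang 101.8 tilt [-0.  0.] t 15.1
```

```bash
python3 -m creep '[[-1,71,-336,0,0,0,0],[-1,71,-336,0,0,0,0],[-1,71,-336,0,0,0,0],[-1,71,-336,0,0,0,0],[-1,71,-336,0,0,0,0],[-1,71,-336,0,0,0,0],[-1,71,-336,0,0,0,0],[-1,71,-336,0,0,0,0]]'|sed -n 2p; python3 -m creep '[[-1,0,0,0,0,0,0],[-1,0,0,0,0,0,0],[-1,0,0,0,0,0,0],[-1,0,0,0,0,0,0]]'|sed -n 2p; python3 - <<'E'
from h import *
cams()
go((.5102,-.1659,.2305),102)
E
```

```text
tcp_pos: [0.51, -0.1577, 0.3067]
tcp_pos: [0.5105, -0.155, 0.3065]
top 0.65 h 0.075 blue 0.0 (array([ 657.1, -137.9]), array([23.3, 98. ]), 7.7)
top 0.63 h 0.065 blue 0.66 (array([663.4,   8.8]), array([95.5, 27.8]), 86.6)
top 0.57 h 0.065 blue 0.0 (array([644.2, 153. ]), array([93., 44.]), 79.5)
scene 0.81 h 0.063 blue 0.83 (array([651.1,   8.1]), array([97.4, 44.4]), 79.1)
scene 0.76 h 0.063 blue 0.05 (array([644.7, 150.3]), array([97.8, 45.8]), 80.5)
scene 0.75 h 0.073 blue 0.06 (array([ 646.7, -137.4]), array([ 46.2, 107.8]), 12.1)
scene 0.25 h 0.068 blue 0.0 (array([ 502.6, -299.7]), array([21.5, 39.5]), 80.8)
shift [  2.7 -11.   76.2] turn z options [np.float64(-0.1), np.float64(179.9)] j6 -78.6 yang 101.9 tilt [0. 0.] t 16.3
```

```bash
python3 -m creep '[[-1,3,-11,30,0,0,0],[-1,3,-11,55,0,0,0],[-1,3,-11,70,0,0,0],[-1,3,-11,76,0,0,0],[-1,3,-11,76,0,0,0],[-1,3,-11,76,0,0,0],[-1,3,-11,76,0,0,0],[-1,3,-11,76,0,0,0]]'|sed -n 2p; python3 - <<'E'
from h import *
cams()
go((.5102,-.1659,.2305),102)
p,d,P=cap("scene"); save(cv2.resize(p[140:260,210:350],(700,600),interpolation=cv2.INTER_CUBIC),"s3")
E
```

```text
tcp_pos: [0.5102, -0.167, 0.2319]
top 0.94 h 0.064 blue 0.0 (array([643.6, 151. ]), array([97.8, 43.8]), 78.8)
top 0.69 h 0.065 blue 0.82 (array([650.9,   8.3]), array([96.3, 43.1]), 79.0)
top 0.67 h 0.075 blue 0.0 (array([ 646.1, -137. ]), array([ 41.7, 108.9]), 10.4)
scene 0.94 h 0.073 blue 0.06 (array([ 647.1, -137.5]), array([ 44.5, 109.3]), 12.1)
scene 0.88 h 0.063 blue 0.84 (array([650.5,   8.8]), array([100. ,  44.8]), 77.5)
scene 0.63 h 0.063 blue 0.04 (array([644. , 150.7]), array([97.4, 45.5]), 79.6)
scene 0.53 h 0.073 blue 0.17 (array([ 525.4, -166.3]), array([26.9, 24.9]), 65.4)
shift [-0.6  1.1  0.7] turn z options [np.float64(-0.2), np.float64(179.8)] j6 -77.4 yang 101.8 tilt [ 0.001 -0.   ] t 17.1667
```

View pics/s3.png

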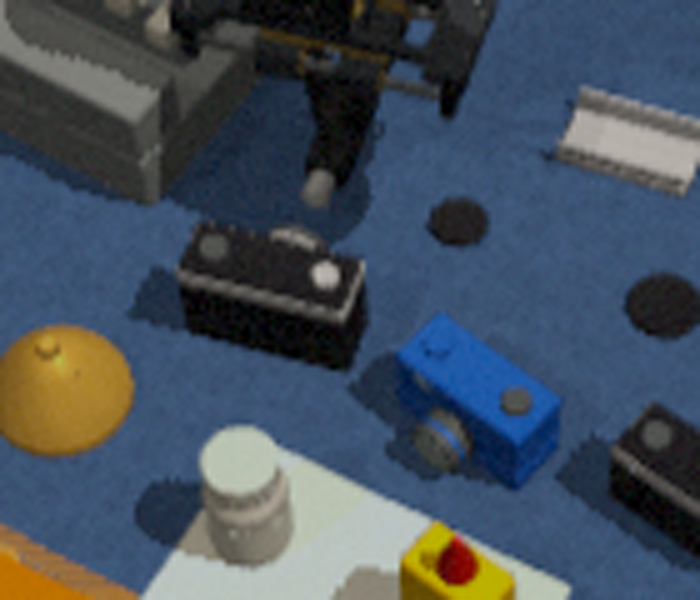

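The nose at (318,190) points at cam_m's lens at (298,238). Holding for over 2 s.

```bash
for i in 1; do python3 -m creep '[[-1,0,0,0,0,0,0],[-1,0,0,0,0,0,0],[-1,0,0,0,0,0,0],[-1,0,0,0,0,0,0],[-1,0,0,0,0,0,0],[-1,0,0,0,0,0,0],[-1,0,0,0,0,0,0],[-1,0,0,0,0,0,0]]'|sed -n 2p; done; python3 -m creep '[[-1,0,0,0,0,0,0],[-1,0,0,0,0,0,0],[-1,0,0,0,0,0,0],[-1,0,0,0,0,0,0],[-1,0,0,0,0,0,0],[-1,0,0,0,0,0,0],[-1,0,0,0,0,0,0],[-1,0,0,0,0,0,0]]'|sed -n 2p; python3 -m creep '[[-1,0,0,0,0,0,0],[-1,0,0,0,0,0,0],[-1,0,0,0,0,0,0],[-1,0,0,0,0,0,0],[-1,0,0,0,0,0,0],[-1,0,0,0,0,0,0],[-1,0,0,0,0,0,0],[-1,0,0,0,0,0,0]]'|sed -n 2p; python3 - <<'E'
from h import *
cams()
p,d,P=cap("top")
for n in("top","scene"):
    if n=="scene": p,d,P=cap(n)
    Q=sel(P,(.36,-.08,.003),(.47,.08,.03)); print(rect(Q),np.median(Q,0),len(Q))
E
```

```text
tcp_pos: [0.5097, -0.1671, 0.2305]
tcp_pos: [0.5097, -0.1671, 0.2305]
tcp_pos: [0.5097, -0.1671, 0.2305]
top 0.89 h 0.065 blue 0.0 (array([643.9, 150.9]), array([97. , 43.5]), 79.8)
top 0.59 h 0.065 blue 0.79 (array([650.2,   8.7]), array([97.8, 43.7]), 77.8)
top 0.58 h 0.075 blue 0.0 (array([ 645.4, -136.7]), array([ 42.1, 108. ]), 10.4)
scene 0.86 h 0.063 blue 0.04 (array([644. , 150.9]), array([96.4, 44.8]), 79.8)
scene 0.85 h 0.063 blue 0.84 (array([651.3,   7.9]), array([99.5, 43.3]), 76.4)
scene 0.7 h 0.073 blue 0.06 (array([ 646.5, -137.9]), array([ 44.5, 108.8]), 12.6)
(array([431.2,  -0.5]), array([ 72.4, 159.2]), 1.2) [ 0.44954354 -0.07594271  0.00400449] 39
(array([4.149e+02, 1.000e-01]), array([159.1, 109.6]), 89.7) [ 0.41155399 -0.0009942   0.00661417] 472
```

```bash
python3 -m creep '[[-1,0,0,-40,0,0,0],[-1,0,0,-80,0,0,0],[-1,0,0,-80,0,0,-43],[-1,0,0,-80,0,0,-43],[-1,0,0,-80,0,0,-43],[-1,0,0,-80,0,0,-43],[-1,0,0,-80,0,0,-43],[-1,0,0,-80,0,0,-43]]'|sed -n 2p; python3 -m creep '[[-1,0,0,0,0,0,-43],[-1,0,0,0,0,0,-43],[-1,0,0,0,0,0,-43],[-1,0,0,0,0,0,-43],[-1,0,0,0,0,0,-43],[-1,0,0,0,0,0,-43],[-1,0,0,0,0,0,-43],[-1,0,0,0,0,0,-43]]'|sed -n 2p; python3 - <<'E'
from h import *
go((.4122,-.0008,.3),-171.7)
E
```

```text
tcp_pos: [0.5095, -0.1671, 0.3105]
tcp_pos: [0.5096, -0.1671, 0.3105]
shift [-177.8   74.5   10.5] turn z options [np.float64(-0.7), np.float64(179.3)] j6 8.4 yang -172.4 tilt [-0.  0.] t 20.85
```

```bash
python3 -m creep '[[-1,-178,74.5,0,0,0,-0.7],[-1,-178,74.5,0,0,0,-0.7],[-1,-178,74.5,0,0,0,-0.7],[-1,-178,74.5,0,0,0,-0.7],[-1,-178,74.5,0,0,0,-0.7],[-1,-178,74.5,0,0,0,-0.7],[-1,-178,74.5,10,0,0,-0.7],[-1,-178,74.5,10,0,0,-0.7]]'|sed -n 2p; python3 -m creep '[[-1,0,0,0,0,0,0],[-1,0,0,0,0,0,0],[-1,0,0,0,0,0,0],[-1,0,0,0,0,0,0]]'|sed -n 2p; python3 - <<'E'
from h import *
go((.4122,-.0008,.219),-171.7)
E
```

```text
tcp_pos: [0.4111, -0.0006, 0.2999]
tcp_pos: [0.412, -0.0012, 0.3007]
shift [-0.4 -0.2 81.7] turn z options [np.float64(0.1), np.float64(-179.9)] j6 -14.2 yang -171.6 tilt [0. 0.] t 21.85
```

```bash
python3 -m creep '[[-1,0,0,40,0,0,0],[-1,0,0,60,0,0,0],[-1,0,0,72,0,0,0],[-1,0,0,78,0,0,0],[-1,0,0,81,0,0,0],[-1,0,0,82,0,0,0],[-1,0,0,82,0,0,0],[-1,0,0,82,0,0,0]]'; python3 -m creep '[[1,0,0,0,0,0,0],[1,0,0,0,0,0,0],[1,0,0,0,0,0,0],[1,0,0,0,0,0,0],[1,0,0,0,0,0,0],[1,0,0,0,0,0,0],[1,0,0,0,0,0,0],[1,0,0,0,0,0,0]]' | tail -2; python3 -m creep '[[1,0,0,-30,0,0,0],[1,0,0,-60,0,0,0],[-1,0,0,-100,0,0,0],[-1,0,0,-120,0,0,0],[-1,0,0,-120,0,0,0],[-1,0,0,-120,0,0,0],[-1,0,0,-120,0,0,0]]' | tail -2; python3 - <<'E'
from h import *
go((.4995,-.3012,.27),90)
for n in("scene","wrist"):
    p,d,P=cap(n); Q=sel(P,(.37,-.08,.056),(.46,.08,.08)); print(rect(Q),np.median(Q,0),len(Q))
E
```

```text
time_s: 22.52
tcp_pos: [0.4121, -0.0008, 0.2193]
ee_rot: [[0.148, -0.989, 0.002], [-0.989, -0.148, 0.001], [-0.0, -0.002, -1.0]]
wrist_force: [0.0, 0.5, -1.6]
gripper_width: 0.16
gripper_force: 30.0
gripper_width: 0.68
gripper_force: 0.0
gripper_width: 0.629
gripper_force: 0.0
shift [309.9 -43.3  67.7] turn z options [np.float64(98.5), np.float64(-81.5)] j6 -14.2 yang -171.5 tilt [-0.002 -0.   ] t 23.7667
(array([414. ,  -1.9]), array([17. , 54.5]), 13.5) [ 0.41500406 -0.00064705  0.0622341 ] 68
(array([412.5,  -2.2]), array([13.9, 55.2]), 8.8) [ 0.41252573 -0.0043445   0.06331116] 996
```

The probe sits back in its rest, same pose as before. Now the bar key.

```bash
python3 -m creep '[[-1,310,-43,0,0,0,0],[-1,310,-43,0,0,0,0],[-1,310,-43,0,0,0,0],[-1,310,-43,0,0,0,0],[-1,310,-43,0,0,0,0],[-1,310,-43,0,0,0,0],[-1,310,-43,0,0,0,0],[-1,310,-43,0,0,0,0]]'|sed -n 2p; python3 -m creep '[[-1,0,0,0,0,0,0],[-1,0,0,30,0,0,0],[-1,0,0,60,0,0,0],[-1,0,0,66,0,0,0],[-1,0,0,66,0,0,0],[-1,0,0,66,0,0,0],[-1,0,0,66,0,0,0]]'|sed -n 2p; python3 - <<'E'
from h import *
go((.4995,-.3012,.249),8)
E
```

```text
tcp_pos: [0.5008, -0.305, 0.3362]
tcp_pos: [0.5008, -0.301, 0.2741]
shift [-0.   1.4 25.1] turn z options [np.float64(-179.4), np.float64(0.6)] j6 23.7 yang -171.4 tilt [ 0.002 -0.001] t 25.1167
```

```bash
python3 -m creep '[[-1,0,1,15,0,0,0],[-1,0,1,21,0,0,0],[-1,0,1,25,0,0,0],[-1,0,1,28,0,0,0],[-1,0,1,30,0,0,0],[-1,0,1,32,0,0,0],[-1,0,1,33,0,0,0],[-1,0,1,33,0,0,0]]'; python3 -m creep '[[-1,0,0,0.5,0,0,0],[-1,0,0,0.5,0,0,0],[-1,0,0,0.5,0,0,0]]'|sed -n '2p;4p'
```

```text
time_s: 25.78
tcp_pos: [0.4994, -0.3012, 0.2423]
ee_rot: [[0.149, -0.989, 0.001], [-0.989, -0.149, -0.001], [0.001, -0.001, -1.0]]
wrist_force: [-3.4, 3.1, 12.9]
gripper_width: 0.003
gripper_force: 6.4
tcp_pos: [0.4993, -0.3012, 0.2423]
wrist_force: [-4.2, 4.3, 15.6]
```

```bash
python3 -m creep '[[-1,0,0,-20,0,0,0],[0,0,0,-60,0,0,0],[1,0,0,-100,0,0,0],[1,0,0,-100,0,0,19],[1,0,0,-100,0,0,19],[1,0,0,-100,0,0,19],[1,0,0,-100,0,0,19]]'|sed -n 2p;  python3 - <<'E'
from h import *
go((.644,.151,.33),-11)
p,d,P=cap("scene")
for c in((.4995,-.301),(.498,-.341),(.4955,-.381)): print(np.round(np.nanmedian(P[(np.hypot(P[...,0]-c[0],P[...,1]-c[1])<.007)][:,2]),4))
cams()
E
```

```text
tcp_pos: [0.499, -0.3013, 0.3397]
shift [-471.2  -59.4    9.7] turn z options [np.float64(-179.6), np.float64(0.4)] j6 4.6 yang 169.4 tilt [ 0.001 -0.   ] t 26.6167
0.5227
0.0692
0.0682
top 0.81 h 0.065 blue 0.87 (array([650.3,   9.3]), array([97. , 43.2]), 79.3)
top 0.63 h 0.074 blue 0.0 (array([ 638.6, -102.2]), array([44.7, 39.1]), 4.0)
scene 0.93 h 0.073 blue 0.06 (array([ 646.5, -136.6]), array([ 46. , 107.9]), 11.4)
scene 0.64 h 0.063 blue 0.84 (array([650.9,   8.1]), array([98.7, 44.5]), 79.9)
scene 0.63 h 0.063 blue 0.05 (array([644.6, 151.1]), array([97.4, 45.4]), 78.7)
```

```bash
python3 -m creep '[[1,-471,-59,0,0,0,0],[1,-471,-59,0,0,0,0],[1,-471,-59,0,0,0,0],[1,-471,-59,0,0,0,0],[1,-471,-59,0,0,0,0],[1,-471,-59,0,0,0,0],[1,-471,-59,0,0,0,0],[1,-471,-59,0,0,0,0]]'|sed -n 2p; python3 - <<'E'
from h import *
go((.644,.151,.33),-11)
p,d,P=cap("scene")
for c in((.4995,-.301),(.498,-.341),(.4955,-.381)): print(np.round(np.nanmedian(P[(np.hypot(P[...,0]-c[0],P[...,1]-c[1])<.007)][:,2]),4))
E
```

```text
tcp_pos: [0.6004, 0.0185, 0.3391]
shift [-138.2  -18.9    9.1] turn z options [np.float64(-179.4), np.float64(0.6)] j6 -27.6 yang 169.6 tilt [ 0. -0.] t 27.5333
0.0563
0.0667
0.0688
```

Bar latched, others up. Now to cam_s.

```bash
python3 -m creep '[[1,-138,-19,0,0,0,0.6],[1,-138,-19,0,0,0,0.6],[1,-138,-19,0,0,0,0.6],[1,-138,-19,0,0,0,0.6],[1,-138,-19,20,0,0,0.6],[1,-138,-19,30,0,0,0.6],[1,-138,-19,30,0,0,0.6],[1,-138,-19,30,0,0,0.6]]'|sed -n 2p; python3 - <<'E'
from h import *
go((.644,.151,.229),-11)
p,d,P=cap("wrist"); Q=sel(P,(.58,.07,.057),(.70,.23,.067)); print(rect(Q),len(Q),np.median(Q,0)); save(p,"w4")
E
```

```text
tcp_pos: [0.6437, 0.1477, 0.3081]
shift [-3.4  0.2 79.1] turn z options [np.float64(179.9), np.float64(-0.1)] j6 -38.1 yang 168.9 tilt [-0.002 -0.001] t 28.25
(array([641.8, 146.6]), array([90.3, 43.6]), 79.4) 5936 [0.6412979  0.14230929 0.06170021]
```

View pics/w4.png

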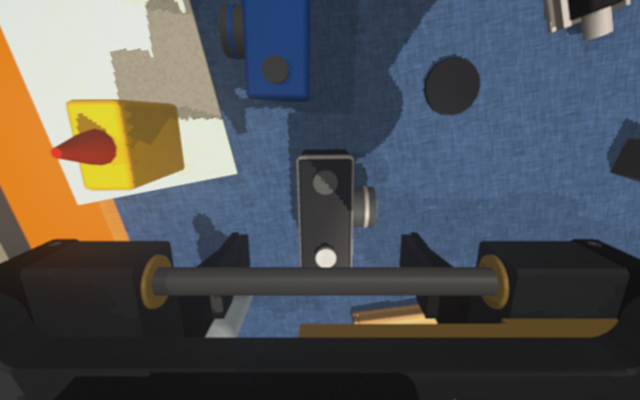

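The wrist view shows cam_s at (325,205), centred between the fingers, with its lens on the robot side. Descending and gripping.

```bash
python3 -m creep '[[1,-3.5,0,30,0,0,0],[1,-3.5,0,55,0,0,0],[1,-3.5,0,70,0,0,0],[1,-3.5,0,77,0,0,0],[1,-3.5,0,80,0,0,0],[1,-3.5,0,80,0,0,0],[1,-3.5,0,80,0,0,0],[-1,-3.5,0,80,0,0,0]]'|sed -n '2p;4p'; python3 -m creep '[[-1,0,0,0,0,0,0],[-1,0,0,0,0,0,0],[-1,0,0,0,0,0,0],[-1,0,0,0,0,0,0],[-1,0,0,0,0,0,0],[-1,0,0,0,0,0,0],[-1,0,0,0,0,0,0],[-1,0,0,0,0,0,0]]'|sed -n '2p;4,6p';python3 -m creep '[[-1,0,0,0,0,0,0],[-1,0,0,0,0,0,0],[-1,0,0,0,0,0,0],[-1,0,0,0,0,0,0],[-1,0,0,0,0,0,0],[-1,0,0,0,0,0,0],[-1,0,0,0,0,0,0],[-1,0,0,0,0,0,0]]'|sed -n '2p;4,6p'
```

```text
tcp_pos: [0.6451, 0.1521, 0.2308]
wrist_force: [0.1, 0.2, 0.5]
tcp_pos: [0.6443, 0.1521, 0.229]
wrist_force: [-1.7, 0.3, 1.1]
gripper_width: 0.481
gripper_force: 30.0
tcp_pos: [0.6443, 0.152, 0.229]
wrist_force: [-3.2, 1.1, 2.0]
gripper_width: 0.475
gripper_force: 30.0
```

```bash
python3 -m creep '[[-1,0,0,-5,0,0,0],[-1,0,0,-20,0,0,0],[-1,0,0,-50,0,0,0],[-1,0,0,-70,0,0,0],[-1,0,0,-70,0,0,-4],[-1,0,0,-70,0,0,-8],[-1,0,0,-70,0,0,-8],[-1,0,0,-70,0,0,-8]]'|sed -n '2p;4,6p'; python3 -c "
from h import *
go((.554,.366,.236),177.1)"
```

```text
tcp_pos: [0.6447, 0.1518, 0.2984]
wrist_force: [-0.2, 0.4, -3.6]
gripper_width: 0.483
gripper_force: 29.9
shift [-208.7  102.6   62.4] turn z options [np.float64(-0.3), np.float64(179.7)] j6 -30.4 yang 176.8 tilt [-0. -0.] t 30.9667
```

```bash
python3 -m creep '[[-1,-30,15,0,0,0,0],[-1,-60,30,0,0,0,0],[-1,-95,45,0,0,0,0],[-1,-130,64,0,0,0,0],[-1,-160,80,0,0,0,0],[-1,-190,93,0,0,0,0],[-1,-209,103,0,0,0,0],[-1,-209,103,0,0,0,0]]'|sed -n '2p'; python3 -m creep '[[-1,0,0,20,0,0,0],[-1,0,0,40,0,0,0],[-1,0,0,50,0,0,0],[-1,0,0,50,0,0,0],[-1,0,0,50,0,0,0],[-1,0,0,50,0,0,0]]'|sed -n '2p'; python3 - <<'E'
from h import *
go((.554,.366,.236),177.1)
E
```

```text
tcp_pos: [0.5514, 0.3704, 0.2982]
tcp_pos: [0.5538, 0.3664, 0.2501]
shift [ 0.4 -0.2 14.1] turn z options [np.float64(-0.2), np.float64(179.8)] j6 -50.6 yang 176.9 tilt [0.002 0.001] t 32.1333
```

```bash
python3 -m creep '[[-1,0,0,8,0,0,0],[-1,0,0,12,0,0,0],[-1,0,0,14,0,0,0],[-1,0,0,15,0,0,0],[-1,0,0,15,0,0,0],[-1,0,0,15,0,0,0]]'|sed -n '2p;4p'; python3 -m creep '[[-0.2,0,0,0,0,0,0],[0.3,0,0,0,0,0,0],[1,0,0,0,0,0,0],[1,0,0,0,0,0,0],[1,0,0,0,0,0,0],[1,0,0,0,0,0,0],[1,0,0,0,0,0,0],[1,0,0,0,0,0,0]]'|sed -n '2p;4,6p'; python3 -m creep '[[1,0,0,-10,0,0,0],[1,0,0,-30,0,0,0],[1,0,0,-70,0,0,0],[1,0,0,-90,0,0,0],[1,0,0,-90,0,0,0],[1,0,0,-90,0,0,0]]'|sed -n '2p'; python3 - <<'E'
from h import *
cams()
go((.6463,-.137,.33),12)
E
```

```text
tcp_pos: [0.5531, 0.3664, 0.2342]
wrist_force: [-0.8, -0.3, -2.6]
tcp_pos: [0.5531, 0.3663, 0.2342]
wrist_force: [-0.7, -0.6, 0.1]
gripper_width: 0.925
gripper_force: 0.0
tcp_pos: [0.5532, 0.3664, 0.3268]
top 0.89 h 0.064 blue 0.86 (array([650.2,   8.2]), array([97. , 43.6]), 77.6)
top 0.87 h 0.07 blue 0.0 (array([553.7, 361.7]), array([91.5, 43.2]), 87.3)
top 0.68 h 0.048 blue 0.0 (array([ 750.4, -229.2]), array([46.9, 46. ]), 32.7)
top 0.56 h 0.074 blue 0.0 (array([ 646. , -137.2]), array([ 42.9, 108.6]), 11.6)
scene 0.7 h 0.073 blue 0.05 (array([ 648. , -136.7]), array([ 43.3, 109.4]), 13.6)
scene 0.68 h 0.068 blue 0.05 (array([558. , 363.8]), array([44.1, 99.1]), 2.2)
scene 0.65 h 0.063 blue 0.82 (array([652.4,   7.9]), array([97.2, 44.4]), 78.4)
shift [ 497.2 -120.7   -6.6] turn z options [np.float64(164.9), np.float64(-15.1)] j6 -50.6 yang 176.9 tilt [-0.002 -0.002] t 34.0
```

```bash
python3 -m creep '[[1,497,-121,0,0,0,-15],[1,497,-121,0,0,0,-15],[1,497,-121,0,0,0,-15],[1,497,-121,0,0,0,-15],[1,497,-121,0,0,0,-15],[1,497,-121,0,0,0,-15],[1,497,-121,0,0,0,-15],[1,497,-121,0,0,0,-15]]'|sed -n 2p; python3 -c "
from h import *
go((.6463,-.137,.31),12)"
```

```text
tcp_pos: [0.6141, 0.0367, 0.323]
shift [176.6   4.3  13. ] turn z options [np.float64(179.9), np.float64(-0.1)] j6 -6.6 yang -168.1 tilt [-0.002 -0.001] t 34.6667
```

```bash
python3 -m creep '[[1,177,4,0,0,0,0],[1,177,4,0,0,0,0],[1,177,4,0,0,0,0],[1,177,4,0,0,0,0],[1,177,4,0,0,0,0],[1,177,4,10,0,0,0],[1,177,4,10,0,0,0],[1,177,4,10,0,0,0]]'|sed -n 2p; python3 - <<'E'
from h import *
go((.6463,-.137,.236),12)
p,d,P=cap("wrist"); Q=sel(P,(.58,-.22,.067),(.70,-.05,.077)); print(rect(Q),len(Q),np.median(Q,0))
cams()
E
```

```text
tcp_pos: [0.6464, -0.1345, 0.3122]
shift [ 2.6  0.3 76.2] turn z options [np.float64(179.9), np.float64(-0.1)] j6 9.7 yang -168.1 tilt [-0.004  0.   ] t 35.3333
(array([ 645.6, -142.8]), array([43.5, 99.9]), 11.8) 7042 [ 0.64687514 -0.14811077  0.07166638]
top 0.67 h 0.075 blue 0.0 (array([ 644.8, -134.8]), array([ 41.6, 103.3]), 10.9)
top 0.61 h 0.068 blue 0.84 (array([642.4, -30.5]), array([43.4, 22.1]), 2.6)
top 0.56 h 0.069 blue 0.0 (array([553.5, 364. ]), array([97. , 42.7]), 87.8)
top 0.18 h 0.095 blue 0.0 (array([ 579.4, -344.8]), array([179.7,  46.9]), 86.3)
scene 0.76 h 0.063 blue 0.84 (array([650.6,   9.2]), array([98.5, 44.5]), 78.8)
scene 0.55 h 0.068 blue 0.03 (array([553.9, 364.1]), array([95.8, 46.3]), 87.4)
```

```bash
python3 -m creep '[[1,2.5,0,30,0,0,0],[1,2.5,0,55,0,0,0],[1,2.5,0,68,0,0,0],[1,2.5,0,74,0,0,0],[1,2.5,0,77,0,0,0],[1,2.5,0,77,0,0,0],[1,2.5,0,77,0,0,0],[-1,2.5,0,77,0,0,0]]'|sed -n '2p;4p'; python3 -m creep '[[-1,0,0,0,0,0,0],[-1,0,0,0,0,0,0],[-1,0,0,0,0,0,0],[-1,0,0,0,0,0,0],[-1,0,0,0,0,0,0],[-1,0,0,0,0,0,0],[-1,0,0,0,0,0,0],[-1,0,0,0,0,0,0]]'|sed -n '2p;4,6p';python3 -m creep '[[-1,0,0,0,0,0,0],[-1,0,0,0,0,0,0],[-1,0,0,0,0,0,0],[-1,0,0,0,0,0,0],[-1,0,0,0,0,0,0],[-1,0,0,0,0,0,0],[-1,0,0,0,0,0,0],[-1,0,0,0,0,0,0]]'|sed -n '2p;4,6p'
```

```text
tcp_pos: [0.6479, -0.1377, 0.2386]
wrist_force: [-0.5, 0.4, 0.3]
tcp_pos: [0.647, -0.1379, 0.237]
wrist_force: [-1.8, 0.5, 2.3]
gripper_width: 0.481
gripper_force: 29.9
tcp_pos: [0.6471, -0.1379, 0.237]
wrist_force: [-4.5, -1.1, 2.4]
gripper_width: 0.479
gripper_force: 30.0
```

```bash
python3 -m creep '[[-1,0,0,-5,0,0,0],[-1,0,0,-20,0,0,0],[-1,0,0,-50,0,0,0],[-1,0,0,-90,0,0,0],[-1,0,0,-90,0,0,5],[-1,0,0,-90,0,0,10],[-1,0,0,-90,0,0,15],[-1,0,0,-90,0,0,15]]'|sed -n '2p;4,6p'; python3 -c "
from h import *
go((.434,.372,.243),177.1)"
```

```text
tcp_pos: [0.6479, -0.1374, 0.3268]
wrist_force: [0.1, 0.2, -2.9]
gripper_width: 0.479
gripper_force: 29.9
shift [-496.6  242.1   83.8] turn z options [np.float64(-0.3), np.float64(179.7)] j6 -5.1 yang 176.8 tilt [0.003 0.001] t 38.25
```

```bash
python3 -m creep '[[-1,-35,17,0,0,0,0],[-1,-70,34,0,0,0,0],[-1,-105,51,0,0,0,0],[-1,-140,68,0,0,0,0],[-1,-175,85,0,0,0,0],[-1,-210,102,0,0,0,0],[-1,-245,119,0,0,0,0],[-1,-275,134,0,0,0,0]]'|sed -n '2p'; python3 -m creep '[[-1,-35,17,0,0,0,0],[-1,-70,34,0,0,0,0],[-1,-105,51,0,0,0,0],[-1,-140,68,0,0,0,0],[-1,-175,85,0,0,0,0],[-1,-205,100,0,0,0,0],[-1,-221,108,0,0,0,0],[-1,-221,108,0,0,0,0]]'|sed -n '2p;4,6p'; python3 -c "
from h import *
go((.434,.372,.243),177.1)"
```

```text
tcp_pos: [0.5277, 0.1465, 0.327]
tcp_pos: [0.4313, 0.3747, 0.3269]
wrist_force: [0.3, -0.7, -2.9]
gripper_width: 0.477
gripper_force: 30.0
shift [ 2.8 -2.7 83.9] turn z options [np.float64(0.2), np.float64(-179.8)] j6 -59.9 yang 177.3 tilt [0.002 0.004] t 39.5833
```

```bash
python3 -m creep '[[-1,2,-2,20,0,0,0],[-1,2,-2,45,0,0,0],[-1,2,-2,62,0,0,0],[-1,2,-2,72,0,0,0],[-1,2,-2,78,0,0,0],[-1,2,-2,82,0,0,0],[-1,2,-2,84,0,0,0],[-1,2,-2,84,0,0,0]]'|sed -n '2p;4p'; python3 -m creep '[[-1,0,0,0,0,0,0],[-1,0,0,0,0,0,0],[-1,0,0,0,0,0,0]]'|sed -n '2p;4p'
```

```text
tcp_pos: [0.4348, 0.3687, 0.2437]
wrist_force: [-0.2, -0.1, -3.7]
tcp_pos: [0.4345, 0.3686, 0.2437]
wrist_force: [-0.9, -1.5, -3.3]
```

```bash
python3 -m creep '[[-1,0,0,1,0,0,0],[-1,0,0,1.5,0,0,0],[-1,0,0,1.5,0,0,0],[-0.2,0,0,1.5,0,0,0],[0.3,0,0,1.5,0,0,0],[1,0,0,1.5,0,0,0],[1,0,0,1.5,0,0,0],[1,0,0,1.5,0,0,0]]'|sed -n '2p;4,6p'; python3 -m creep '[[1,0,0,0,0,0,0],[1,0,0,0,0,0,0],[1,0,0,0,0,0,0],[1,0,0,-20,0,0,0],[1,0,0,-60,0,0,0],[1,0,0,-100,0,0,0],[1,0,0,-120,0,0,0],[1,0,0,-120,0,0,0]]'|sed -n '2p;4,6p'; python3 -m creep '[[1,60,0,0,0,0,0],[1,120,0,0,0,0,0],[1,180,0,0,0,0,0],[1,220,0,0,0,0,0],[1,250,0,0,0,0,0],[1,250,0,0,0,0,0],[1,250,0,0,0,0,0],[1,250,0,0,0,0,0]]'|sed -n 2p; python3 - <<'E'
from h import *
cams()
for n in("scene","top"):
    p,d,P=cap(n); Q=sel(P,(.37,-.08,.056),(.46,.08,.08)); print(n,len(Q),rect(Q) if len(Q)>5 else 0)
    for c in((.4995,-.301),(.498,-.341),(.4955,-.381)): print(np.round(np.median(P[(np.hypot(P[...,0]-c[0],P[...,1]-c[1])<.007)][:,2]),4))
    save(p,"end_"+n)
E
```

```text
tcp_pos: [0.4345, 0.3687, 0.2416]
wrist_force: [-0.4, -0.2, 1.1]
gripper_width: 0.697
gripper_force: 0.0
tcp_pos: [0.4353, 0.3693, 0.3677]
wrist_force: [-0.4, -0.7, 0.4]
gripper_width: 0.996
gripper_force: 0.0
tcp_pos: [0.4204, 0.1169, 0.3612]
top 0.91 h 0.08 blue 0.0 (array([436.1, 376.1]), array([90. , 42.8]), 86.8)
top 0.65 h 0.065 blue 0.86 (array([650.5,   8.4]), array([96.9, 43.7]), 77.6)
top 0.63 h 0.069 blue 0.0 (array([554. , 364.6]), array([98.7, 43.2]), 87.1)
scene 0.91 h 0.068 blue 0.03 (array([554.6, 364.6]), array([94.3, 44.3]), 88.2)
scene 0.76 h 0.063 blue 0.84 (array([652.1,   8.1]), array([99.3, 45.1]), 79.1)
scene 0.62 h 0.078 blue 0.03 (array([436.9, 365.8]), array([107.3,  46.8]), 87.5)
scene 72 (array([413.7,  -1.2]), array([18. , 54.7]), 5.4)
0.059
0.067
0.0663
top 147 (array([ 4.139e+02, -4.000e-01]), array([13.8, 54.1]), 8.3)
0.0611
0.0685
0.0685
```

View pics/end_scene.png

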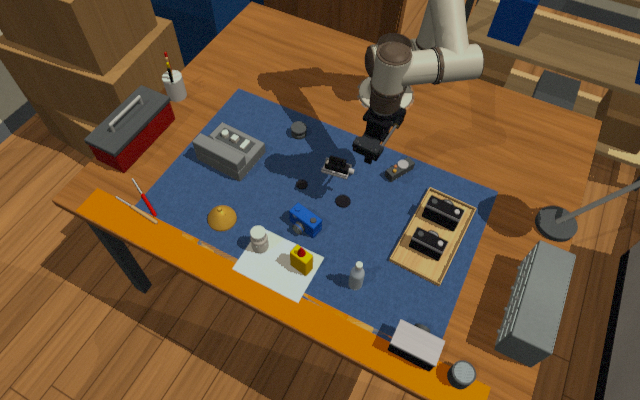

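The final view shows both cameras upright in the tray at (440,210) and (428,243), and the probe in its rest at (338,167). The bystanders are all standing, the bar key is down and the arm is clear. Handing in.

```bash
python3 -c "
from station import r
print(r.finish_job())"
```

```text
the job is handed in; nothing more can be done
None
```

I handed the job in with every step done: round key latched, cam_s then cam_m read (cam_l was absent), bar key latched, probe back in its rest, both cameras upright in the tray and nothing knocked over; the hand-in call gave no verdict.

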